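# Hold a solenoid valve in the corner of a bonding nest on its packing block

## Robot

A 6-joint arm with a two-finger parallel gripper is mounted at the origin on a cart in front of the work surface, level with it; the furniture and walls round the work are solid. World frame = base frame: x ahead of the robot, y to its left, z up, the work surface at z = 0. Lengths are in m, angles in rad, forces in N, time in s.
With the tool pointing down it reaches from about 0.3 to 0.95 m from the base axis. Payload 3.1 kg.
Tool frame: the origin (TCP) lies at the very end of the fingers, on their centre line; the grasp point (between the pads) lies 19 mm behind it (manip.tcp_to_grasp is the distance from the TCP to the grasp point, in m); z points along the fingers, y is the line along which they close (so a half turn about z gives the same grasp; the last joint's range is limited). The gripper opens to 85 mm and grips with 20 to 120 N. Pads are 22 mm wide; open, the fingers measure 114 mm over their backs; the gripper's body (76 mm by 85 mm) begins 54 mm behind the grasp point. The pads swing forward as they close: fully open they stand 13 mm farther back than shut.
Start: joints at [-0.07, 0.308, 1.634, -0, 1.2, -0.07], TCP at [0.625, -0, 0.231] pointing down, gripper open.
Joint ranges: [-3.06, 3.06], [-0.79, 1.96], [0.05, 2.63], [-1.19, 4.34], [0.05, 2.64], [-2.94, 2.94]. Speed limits (rad/s): [2.79, 2.79, 3.14, 3.14, 3.14, 3.14].

## Interface

Orientations are given as a unit quaternion [w, x, y, z].
In Python, from workcell import manip, cams, ticket, finder gives the robot as it stands.
- The arm moves only by the tool drive_tool, never from a script. Its argument "plan" is a list of rows, each an object of numbers: "x", "y", "z": the shift along the tool's x, y, z scaled (see below); "twist": the turn about the tool's z scaled (see below); "gripper": the finger opening in mm, from 0 to 85.4. A call has 1 to 5 rows; each row is the pose to reach, as a shift and turn from the pose commanded when the call began, along the tool's axes at that moment, turning the shorter way round; what a row does not reach only later rows make up. The controller multiplies each number of a shift by 10 cm and each number of a turn by 180 degrees. A row lasts 1/8 s, in which the tool goes at most 62.5 mm and 10.7 degrees, less where a joint would pass 70% of its speed; a pose out of reach is approached as far as the arm can. A call with a number of a shift or a turn outside -1 to 1 is refused whole. A call with a gripper value outside its range is refused whole. The fingers move at their own pace and stop on an object; "force" is the grip in N (left out, the last holds). Time passes only in rows, so rows that repeat a pose let the fingers close. It gives the time, the measured TCP pose, the force, the opening and the grip force at its end, in the units of the state.
- manip.get_state(): the state, without advancing time (a new reading comes with each control period).
- cams.camera(name): name is "scene" or "side" or "wrist"; returns the picture (400x640x3 uint8, red, green, blue); there is no depth.
- cams.camera_info(name): a dict with "mtx" (3x3 intrinsics, pixels), "world_from_camera" (4x4, takes a point from camera to world coordinates). Camera axes: x right, y up, looking along -z (the intrinsics and any distortion apply to the point x, -y, -z); pixel columns grow to the right and rows downward; lengths in m; the calibration is good to about 2 mm. A picture is of the moment at which its call begins: read the wrist's pose just before it. camera_info takes no time and is no camera call; for the wrist camera it gives the pose at the moment of the call.
- ticket.close_job(): hands the job in; it is judged then, once.
Trained networks look in the newest picture that a camera, given by its name, has taken for a name from the list of things; names that differ only in an ending like _2 or _b are one class to them, and where a whole thing is asked for, a point or a joint stands for the part that bears it (a point fixed in the world has none). Each returns a list of dicts, best first, with "confidence" (0 to 1); they miss things now and then, are a little off and sometimes report something else, mostly with a low value. They report only what shows in the picture. A call takes as long as a camera call. They do not tell look-alikes from the thing itself.
- finder.recognise(query, camera): "box" ([left, top, right, bottom] in pixels, round what is visible of it).
- finder.trace(query, camera): "pixels" (400x640 bool, what is visible of it) and "box" ([left, top, right, bottom] in pixels, round what is visible of it).
- finder.mark_of(query, camera): "uv" ([column, row] in pixels: a listed point, or the origin of a listed thing).
The state is a dict: "clock": time; "joint_pos": joint angles; "joint_velocities": joint speeds; "effort": joint torques, N m; "ee_pos": TCP position; "ee_rot": TCP orientation; "force": force on the tool from outside, world axes, zero at the start; "moment": the same for the moment, N m; "finger_gap": opening from 0.0 (shut) to 1.0 (fully open); "grasp_force": force on a finger pad.
Only numpy, scipy, OpenCV 4.12 (cv2) and the standard library are available. Lean on these libraries where they do the work, as an engineer would, in place of code of your own. Each camera call takes 0.05 s, during which the arm holds its last target. There are 200 camera calls.

## Task

Set up the valve for bonding in the nest: first lay the black packing block flat on the nest's plate and seat it fully home in the corner, long side against the long stop and end against the short stop, and let go of it. Then stand the solenoid valve upright on top of the block, port body down and lengthwise along it, and push it home into the same corner so that it rests on the block and bears on both stops at once. Finish while still gripping the valve and pressing it steadily (about 5 N) against both stops - do not let go at the end - and leave the bottle, tape measure and spanner where they are.

Things in the scene. Friction and masses are not known exactly. Their poses are not given: they have to be found in the camera images.
- corner (a point): Inner corner where the nest's two stops meet, on top of its plate (fixed steel plate 120 x 150 x 8 mm on the table; place and turn vary). z up; x points into the long stop, y into the short stop; the work lies at negative x and y, on plate reaching 90 mm in -x and 120 mm in -y. Seated centres in this frame, mm: block (-14, -37.5, 12), valve (-11, -25, 51).
- long_stop: Rigid aluminium stop, 14 mm thick, inner face at x = 0 of the corner frame, from y = 0 to -82 mm. Stepped: 38 mm high above the plate from y = 0 to -34 mm, only 7 mm high beyond, so a finger can reach down behind the block only there. Origin on the plate's top, 30 mm in -x and 45 mm in -y from the corner; axes as corner.
- short_stop: Rigid aluminium stop, 14 mm thick, inner face at y = 0 of the corner frame, from x = 0 to -36 mm, 38 mm high above the plate. Origin on the plate's top, 30 mm in -x and 45 mm in -y from the corner; axes as corner.
- block_center (a point): Centre, half-way up, of the loose packing block: plain black steel bar 28 x 75 x 24 mm (x, y, z), about 0.16 kg, lying flat on the table, long side along its y. The same either way round.
- valve_center (a point): Centre of the loose solenoid valve, 27 mm above its underside, standing upright. Port body at the bottom: light box 22 x 50 x 22 mm (x, y, z). On it the black coil, 22 x 26 mm (x, y), 22 to 54 mm above the underside, centred 8 mm towards the valve's +y, flush with the port body in x: grip it across x, 22 mm wide.
- block: The packing block; origin at the centre of its underside, axes as block_center. Friction between block, valve, plate and stops is about 0.6: weight or downward push on a part resists sliding it home.
- valve: The solenoid valve, about 0.14 kg; origin at the centre of its underside, axes as valve_center. A thin cap makes it 58 mm high; a grey plug 18 mm wide in x, up to 43 mm high, stands beside the coil at -y. On the block, its lowest 14 mm lie below the tops of the stops. Either end may face the short stop.
- bottle: Bystander: small red bottle, 24 x 36 x 92 mm, standing at the left of the table; origin at the centre of its underside.
- tape_measure: Bystander: yellow tape measure, 36 x 80 x 62 mm, standing beyond the nest; origin at the centre of its underside.
- spanner: Bystander: steel spanner, 27 x 186 x 8 mm, lying along the near edge of the table; origin at the centre of its underside.
Mind the look-alikes: they are no part of the job. What is shaped like the valve but pink is not meant.

How it is judged:
On the way:
1. the packing block lies home in the nest's corner and is let go (x of block_center in the frame of corner between -0.0175 and -0.0105 m and y of block_center in the frame of corner between -0.041 and -0.034 m and z of block_center in the frame of corner between 0.009 and 0.015 m and angle between the y axis of block_center and the y axis of corner, either way round below 0.07 rad and angle between block_center's own z axis and vertical below 0.06 rad and contact force between the fingers and block below 0.1 N), for 0.2 s.
At the end, for the whole second after the job is handed in: Block flat, valve upright on it, both square (0.07 rad; tilt 0.06) and home in the corner: centres within 3.5 mm sideways and 3 mm in height of their seated places. Valve at rest, pressing on long and short stop with over 1 N each, bearing on the block, gripped with over 1 N (x of block_center in the frame of corner between -0.0175 and -0.0105 m and y of block_center in the frame of corner between -0.041 and -0.034 m and z of block_center in the frame of corner between 0.009 and 0.015 m and angle between the y axis of each of block_center, valve_center and the y axis of corner, either way round below 0.07 rad and angle between each of block_center, valve_center's own z axis and vertical below 0.06 rad and x of valve_center in the frame of corner between -0.0145 and -0.0075 m and y of valve_center in the frame of corner between -0.0285 and -0.0215 m and z of valve_center in the frame of corner between 0.048 and 0.054 m and contact force between valve and long_stop above 1 N and contact force between valve and short_stop above 1 N and contact force between the fingers and valve above 1 N and contact force between valve and block above 0.05 N and linear speed of valve below 0.02 m/s); the arm keeps its last pose, push and grip.
It fails at once if the bottle is pushed more than 3 cm from its place (distance of bottle from where it was at the start of the episode above 0.03 m).
It fails at once if the tape measure is pushed more than 3 cm from its place (distance of tape_measure from where it was at the start of the episode above 0.03 m).
It fails at once if the spanner is pushed more than 3 cm from its place (distance of spanner from where it was at the start of the episode above 0.03 m).
It also fails if it takes over 70 s, if anything falls off the work surface, if the arm or the gripper's body presses on something with over 40 N, if the wrist force passes 120 N, or if a joint passes its speed limit or range.

## Working session

There is one attempt and no reset: what is moved stays moved. The work goes in short steps, Python scripts to look and compute and a tool call to move; the robot and the scene stay as the last step left them, time stands still between calls to the robot, and variables do not carry over. Pictures are saved under pics/ and viewed, at most 10 in all, crops included, and the job is handed in when it is done.

Besides the shell and the picture viewer there is one more tool, called in YAML: its name, and indented under it one key for each argument. drive_tool: Moves the arm, as the interface text tells. Its arguments: {"type":"object","properties":{"plan":{"type":"array","items":{"type":"object","properties":{"x":{"type":"number","minimum":-1,"maximum":1},"y":{"type":"number","minimum":-1,"maximum":1},"z":{"type":"number","minimum":-1,"maximum":1},"twist":{"type":"number","minimum":-1,"maximum":1},"gripper":{"type":"number"}}}},"force":{"type":"number"}},"required":["plan"]}

```bash
mkdir -p pics; ls; cat > h.py <<'E'
import numpy as np, cv2
from workcell import manip, cams, ticket, finder
def ray(cam,uv,info=None):
    i=info or cams.camera_info(cam); K=np.array(i["mtx"]);T=np.array(i["world_from_camera"])
    d=np.linalg.inv(K)@[uv[0],uv[1],1]; d=np.array([d[0],-d[1],-d[2]])
    return T[:3,3],T[:3,:3]@d
def onz(cam,uv,z,info=None):
    o,d=ray(cam,uv,info); return o+d*(z-o[2])/d[2]
def proj(cam,p,info=None):
    i=info or cams.camera_info(cam); K=np.array(i["mtx"]);T=np.array(i["world_from_camera"])
    q=T[:3,:3].T@(np.array(p)-T[:3,3]); q=K@[q[0],-q[1],-q[2]]; return q[:2]/q[2]
def save(cam,name):
    im=cams.camera(cam); cv2.imwrite("pics/"+name,im[:,:,::-1]); return im
E
python3 - <<'E'
from h import *
a=save("scene","s0.png"); 
for c in("scene",):
  i=cams.camera_info(c); print(i)
  for q,z in(("corner",.008),("long_stop",.008),("block_center",.012),("valve_center",.027),("valve",0),("block",0),("bottle",0),("tape_measure",0),("spanner",0)):
    for r in finder.mark_of(q,c)[:3]: print(q,np.round(r["uv"],1),round(r["confidence"],2),np.round(onz(c,r["uv"],z),3))
b=save("side","d0.png"); print(cams.camera_info("side")["world_from_camera"])
for c in("side",):
  for q,z in(("corner",.008),("long_stop",.008),("block_center",.012),("valve_center",.027),("valve",0),("block",0)):
    for r in finder.mark_of(q,c)[:3]: print(q,np.round(r["uv"],1),round(r["confidence"],2),np.round(onz(c,r["uv"],z),3))
w=save("wrist","w0.png")
cv2.imwrite("pics/all0.png",cv2.resize(np.vstack([a,b])[:,:,::-1],(480,600)))
print(manip.get_state())
E
```

```text
pics
{'mtx': array([[382.33182512,   0.        , 317.3845411 ],
       [  0.        , 382.33182512, 198.23820506],
       [  0.        ,   0.        ,   1.        ]]), 'world_from_camera': array([[ 0.8432517 ,  0.31268538, -0.43721211,  0.14409261],
       [-0.53748865,  0.48187838, -0.69202542, -0.5282009 ],
       [-0.00570317,  0.81854816,  0.5744096 ,  0.54793675],
       [ 0.        ,  0.        ,  0.        ,  1.        ]])}
corner [343.9 235.6] 0.83 [ 0.528 -0.027  0.008]
corner [332.8 191. ] 0.17 [0.605 0.128 0.008]
long_stop [351.6 261.6] 0.94 [ 0.494 -0.1    0.008]
block_center [333.8 186.2] 0.54 [0.616 0.14  0.012]
valve_center [275.6 209.2] 0.89 [0.437 0.115 0.027]
valve_center [318.6 214.5] 0.59 [0.509 0.045 0.027]
valve [318.5 220.2] 0.92 [0.516 0.056 0.   ]
valve [281.6 216.6] 0.78 [0.451 0.114 0.   ]
block [330.5 187.6] 0.82 [0.616 0.154 0.   ]
block [259.3 242. ] 0.5 [0.369 0.062 0.   ]
bottle [288.9 186.2] 0.92 [0.528 0.219 0.   ]
tape_measure [395.4 206.6] 0.84 [ 0.7 -0.   0. ]
spanner [259.7 244. ] 0.59 [0.366 0.056 0.   ]
spanner [277.8 216.3] 0.43 [0.444 0.12  0
[... 609 characters left out ...]
 0.9, 'joint_pos': array([-6.97255571e-02,  3.08048569e-01,  1.63374760e+00, -2.24741963e-05,
        1.19969547e+00, -6.96889394e-02]), 'joint_velocities': array([-0.0001769 ,  0.00030416, -0.00056693,  0.00033009,  0.00011638,
        0.00011702]), 'effort': array([-5.40215194e-05, -4.15273690e+01, -2.77087641e+01, -1.84471801e-04,
        7.41725362e-04,  2.10577689e-06]), 'ee_pos': array([ 6.25039221e-01, -5.26773075e-05,  2.31329103e-01]), 'ee_rot': array([4.49847949e-05, 7.07116845e-01, 7.07096715e-01, 2.52357344e-05]), 'force': array([-1.06408332,  0.31301677,  0.46867313]), 'moment': array([ 0.01527967,  0.01345744, -0.04878648]), 'grasp_force': 0.0, 'finger_gap': 1.0000016121422082}
```

View pics/s0.png

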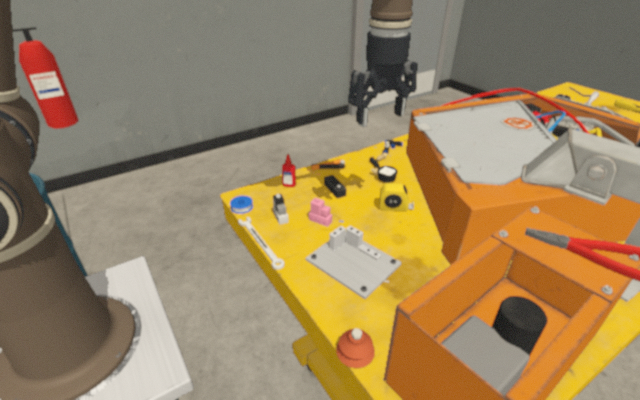

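View pics/d0.png

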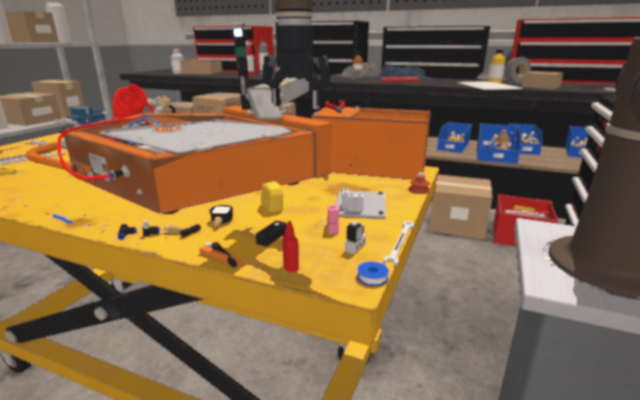

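The scene view shows the block at (334,187), the valve (grey and black) at (280,210), the pink decoy at (320,212) and the nest at (350,260). The side view agrees, with the block at (270,235) and the valve at (355,238).

View pics/w0.png

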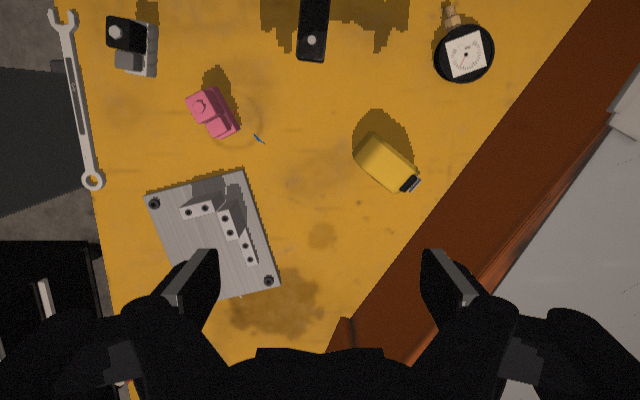

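```bash
python3 - <<'E'
from h import *
c="wrist";cams.camera(c);print(cams.camera_info(c))
for q,z in(("corner",.008),("long_stop",.008),("block_center",.012),("valve_center",.027),("tape_measure",0)):
    for r in finder.mark_of(q,c)[:3]: print(q,np.round(r["uv"],1),round(r["confidence"],2),np.round(onz(c,r["uv"],z),3))
E
```

```text
{'mtx': array([[337.49242546,   0.        , 319.49512416],
       [  0.        , 337.49242546, 194.13483344],
       [  0.        ,   0.        ,   1.        ]]), 'world_from_camera': array([[ 9.99999938e-01, -3.39080403e-04,  9.00391723e-05,
         6.24425883e-01],
       [ 3.01469618e-04,  9.61785589e-01,  2.73803561e-01,
         6.99246125e-02],
       [-1.79439800e-04, -2.73803517e-01,  9.61785632e-01,
         3.73969306e-01],
       [ 0.00000000e+00,  0.00000000e+00,  0.00000000e+00,
         1.00000000e+00]])}
corner [225.2 200.3] 0.64 [ 0.518 -0.042  0.008]
long_stop [215.4 242.5] 0.57 [ 0.502 -0.093  0.008]
block_center [315.5  19.4] 0.67 [0.62  0.143 0.012]
valve_center [131.5  48.5] 0.81 [0.445 0.115 0.027]
valve_center [213.3 110.2] 0.57 [0.518 0.058 0.027]
tape_measure [386.2 159.9] 0.88 [0.699 0.003 0.   ]
```

The wrist view shows the nest with its plate turned about 13° and the corner at about (225,200). The block is at the top, near (315,20), and the valve is top-left, near (132,48). I'll move closer to see the loose parts.

drive_tool:
  plan:
    - {"x":0.5,"y":-0.2}
    - {"x":1.0,"y":-0.4}
    - {"x":1.0,"y":-0.4}
    - {"x":1.0,"y":-0.4}

```text
invalid input
```

```bash
python3 - <<'E'
from h import *
c="wrist";a=save(c,"w1.png");s=manip.get_state();print(s["ee_pos"],s["clock"])
for q,z in(("corner",.008),("long_stop",.008),("block_center",.012),("valve_center",.027),("bottle",0)):
    for r in finder.mark_of(q,c)[:3]: print(q,np.round(r["uv"],1),round(r["confidence"],2),np.round(onz(c,r["uv"],z),4))
for r in finder.trace("block",c)[:2]:
    m=r["pixels"].astype(np.uint8); k=cv2.findContours(m,cv2.RETR_EXTERNAL,cv2.CHAIN_APPROX_NONE)[0]; k=max(k,key=len)[:,0]
    p=np.array([onz(c,u,.024)[:2] for u in k],np.float32)*1000; print(r["box"],r["confidence"],cv2.minAreaRect(p))
E
```

```text
[ 6.24998892e-01 -4.42183788e-05  2.31257439e-01] 1.25
corner [225.1 204.8] 0.89 [ 0.517  -0.0469  0.008 ]
corner [132.4  47.1] 0.42 [0.4367 0.119  0.008 ]
block_center [315.7  16. ] 0.68 [0.6206 0.1464 0.012 ]
valve_center [211.8 108.4] 0.78 [0.517 0.06  0.027]
valve_center [130.   48.8] 0.7 [0.4439 0.115  0.027 ]
[292.1, 0.1, 332.0, 63.8] 0.89 ((617.3571166992188, 130.8375244140625), (56.12057113647461, 28.049156188964844), 83.9935073852539)
```

View pics/w1.png

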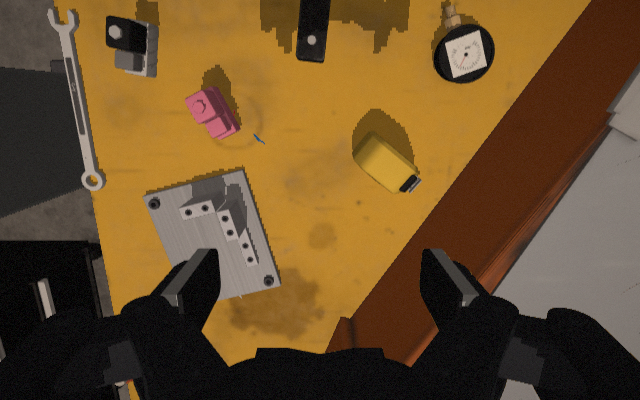

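That call was refused, so nothing moved and the picture is the same as before. I'll send every field this time.

drive_tool:
  plan:
    - {"x":0.5,"y":-0.2,"z":0,"twist":0,"gripper":85}
    - {"x":1.0,"y":-0.4,"z":0,"twist":0,"gripper":85}
    - {"x":1.0,"y":-0.4,"z":0,"twist":0,"gripper":85}
    - {"x":1.0,"y":-0.4,"z":0,"twist":0,"gripper":85}
  force: 30

```text
clock: 2.05
ee_pos: [0.5852, 0.0999, 0.2315]
ee_rot: [0.0, 0.707, 0.707, 0.0]
force: [-0.2, -0.0, -0.2]
finger_gap: 0.997
grasp_force: 0.0
```

```bash
cat >> h.py <<'E'
def look(c,name,marks=(),rects=()):
    a=save(c,name);info=cams.camera_info(c)
    for q,z in marks:
        for r in finder.mark_of(q,c)[:3]: print(q,np.round(r["uv"],1),round(r["confidence"],2),np.round(onz(c,r["uv"],z,info),4))
    for q,z in rects:
      for r in finder.trace(q,c)[:2]:
        k=cv2.findContours(r["pixels"].astype(np.uint8),cv2.RETR_EXTERNAL,cv2.CHAIN_APPROX_NONE)[0]; k=max(k,key=len)[:,0]
        p=np.array([onz(c,u,z,info)[:2] for u in k],np.float32)*1000
        print(q,np.round(r["box"]),round(r["confidence"],2),[np.round(v,1) for v in cv2.minAreaRect(p)])
E
python3 - <<'E'
from h import *
look("wrist","w2.png",(("corner",.008),("long_stop",.008),("block_center",.012),("valve_center",.027),("bottle",0)),(("block",.024),("valve",.04)))
E
```

```text
corner [261.4 281.8] 0.57 [ 0.5142 -0.0461  0.008 ]
long_stop [254.  314.8] 0.72 [ 0.5027 -0.0926  0.008 ]
long_stop [263.8 279.8] 0.51 [ 0.5173 -0.0434  0.008 ]
block_center [351.7 123.5] 0.57 [0.6189 0.1434 0.012 ]
valve_center [185.7 153.4] 0.79 [0.4467 0.1142 0.027 ]
valve_center [257.3 205. ] 0.58 [0.5179 0.0582 0.027 ]
bottle [269.5  33.1] 0.94 [0.5342 0.2326 0.    ]
bottle [263.3 280. ] 0.24 [ 0.5152 -0.0483  0.    ]
block [334.  85. 373. 164.] 0.74 [array([618.1, 142.9]), array([74.7, 29.2]), np.float64(83.7)]
valve [162. 123. 209. 174.] 0.72 [array([451.6, 119.7]), array([51.8, 38.6]), np.float64(79.7)]
valve [238. 181. 276. 229.] 0.56 [array([519.1,  59. ]), array([36.2, 52.2]), np.float64(25.6)]
```

View pics/w2.png

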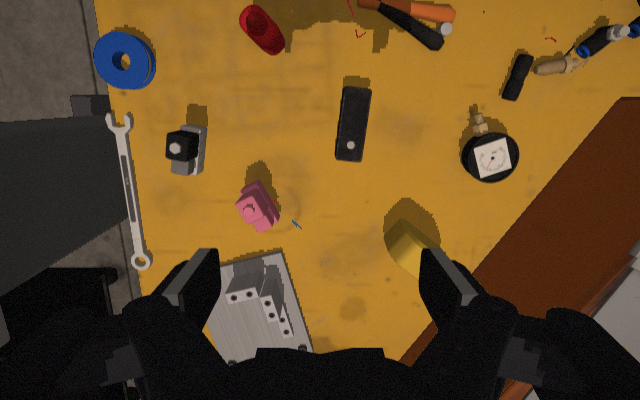

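The wrist view shows the block at (352,124), yawed about -6°. The valve is at (186,150) and the pink decoy at (257,205). I'll go for the block, gripping it about 16 mm towards its near end so the finger clears the tall part of the long stop.

drive_tool:
  plan:
    - {"x":0.27,"y":0.31,"z":0.3,"twist":0.035,"gripper":65}
    - {"x":0.27,"y":0.31,"z":0.8,"twist":0.035,"gripper":65}
    - {"x":0.27,"y":0.31,"z":1.0,"twist":0.035,"gripper":65}
    - {"x":0.27,"y":0.31,"z":1.0,"twist":0.035,"gripper":65}

```text
clock: 2.95
ee_pos: [0.6143, 0.1264, 0.1293]
ee_rot: [-0.001, 0.745, 0.667, -0.002]
force: [0.3, 0.7, 0.3]
finger_gap: 0.76
grasp_force: 0.0
```

```bash
python3 - <<'E'
from h import *
look("wrist","w3.png",(("block_center",.012),),(("block",.024),))
# nest from earlier picture w1 pose unknown now: 
s=manip.get_state();print(s["ee_pos"],s["ee_rot"])
E
```

```text
block_center [323.2 168.3] 0.69 [0.6199 0.1428 0.012 ]
block [305. 116. 343. 218.] 0.75 [array([620.9, 144.2]), array([76.1, 28.1]), np.float64(83.3)]
[0.61760623 0.12694117 0.13350481] [0.00107323 0.745006   0.66705505 0.00156763]
```

drive_tool:
  plan:
    - {"x":0,"y":0.01,"z":0.5,"twist":0,"gripper":65}
    - {"x":0,"y":0.01,"z":1.0,"twist":0,"gripper":65}
    - {"x":0,"y":0.01,"z":1.0,"twist":0,"gripper":65}

```text
clock: 3.48
ee_pos: [0.6138, 0.1263, 0.0287]
ee_rot: [-0.002, 0.745, 0.667, -0.003]
force: [-0.7, -1.1, 0.5]
finger_gap: 0.76
grasp_force: 0.0
```

drive_tool:
  plan:
    - {"x":0,"y":0,"z":0.215,"twist":0,"gripper":65}
    - {"x":0,"y":0,"z":0.215,"twist":0,"gripper":65}
    - {"x":0,"y":0,"z":0.215,"twist":0,"gripper":0}
    - {"x":0,"y":0,"z":0.215,"twist":0,"gripper":0}
    - {"x":0,"y":0,"z":0.215,"twist":0,"gripper":0}

```text
clock: 4.1
ee_pos: [0.6182, 0.127, 0.0113]
ee_rot: [0.001, 0.745, 0.667, 0.001]
force: [0.4, 0.2, 4.8]
finger_gap: 0.317
grasp_force: 31.0
```

drive_tool:
  plan:
    - {"x":0,"y":0,"z":0,"twist":0,"gripper":0}
    - {"x":0,"y":0,"z":0,"twist":0,"gripper":0}

```text
clock: 4.35
ee_pos: [0.6183, 0.1271, 0.0113]
ee_rot: [0.001, 0.745, 0.667, 0.001]
force: [-0.2, 1.0, 5.6]
finger_gap: 0.32
grasp_force: 31.2
```

drive_tool:
  plan:
    - {"x":0,"y":0,"z":-0.4,"twist":0,"gripper":0}
    - {"x":0,"y":0,"z":-1.0,"twist":0,"gripper":0}
    - {"x":-0.3,"y":-0.3,"z":-1.0,"twist":-0.05,"gripper":0}
    - {"x":-0.8,"y":-0.8,"z":-1.0,"twist":-0.11,"gripper":0}
    - {"x":-1.0,"y":-0.9,"z":-1.0,"twist":-0.11,"gripper":0}

```text
clock: 4.97
ee_pos: [0.512, 0.0363, 0.1084]
ee_rot: [-0.002, 0.619, 0.786, -0.002]
force: [0.9, 0.3, -1.9]
finger_gap: 0.317
grasp_force: 30.4
```

drive_tool:
  plan:
    - {"x":-0.5,"y":0,"z":-0.6,"twist":0,"gripper":0}
    - {"x":-0.5,"y":0,"z":-0.6,"twist":0,"gripper":0}
    - {"x":-0.5,"y":0,"z":-0.6,"twist":0,"gripper":0}

```text
clock: 5.35
ee_pos: [0.529, -0.0116, 0.1705]
ee_rot: [0.001, 0.62, 0.785, 0.001]
force: [-0.7, 0.1, -1.2]
finger_gap: 0.317
grasp_force: 30.5
```

```bash
python3 - <<'E'
from h import *
s=manip.get_state();print(s["ee_pos"],s["ee_rot"],s["finger_gap"],s["force"])
look("wrist","w4.png",(("corner",.008),("long_stop",.008),("short_stop",.008)))
i=cams.camera_info("wrist");np.save("w4.npy",i["world_from_camera"]);
E
```

```text
[ 0.52903954 -0.01163611  0.17054668] [7.15558959e-04 6.19711624e-01 7.84828921e-01 7.45402908e-04] 0.3173817707406495 [-0.70388116  0.0996918  -1.23524023]
```

View pics/w4.png

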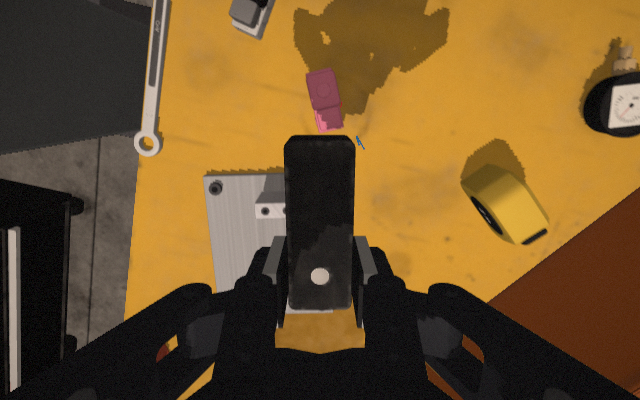

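The block hides the nest in this view but is held square. I'll measure the nest precisely from the earlier picture w1.

```bash
python3 - <<'E'
import cv2
a=cv2.imread("pics/w1.png")[160:310,135:285]; cv2.imwrite("pics/c1.png",cv2.resize(a,(600,600),interpolation=cv2.INTER_CUBIC))
E
```

```text
(no output)
```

View pics/c1.png

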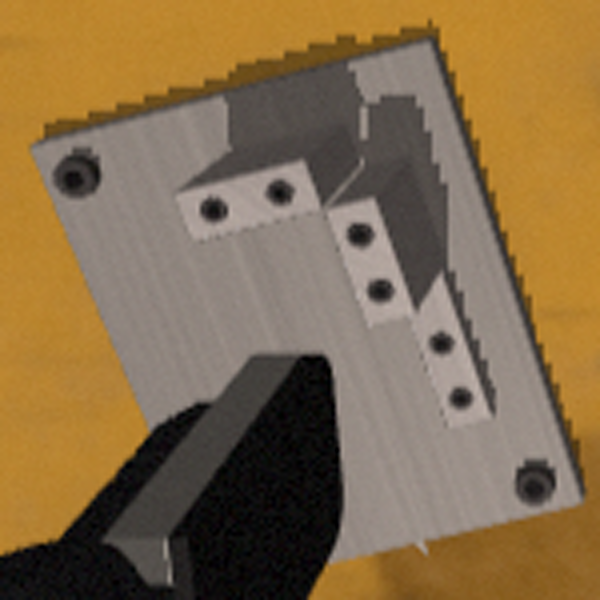

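The enlarged nest shows the three plate corners at (35,148), (433,40) and (583,497), plus the tops of the stops. I'll fit its pose to these.

```bash
python3 - <<'E'
from h import *
from scipy.optimize import least_squares
i={"mtx":cams.camera_info("wrist")["mtx"],"world_from_camera":np.array([[1,-3.39e-4,9e-5,.624426],[3.01e-4,.961786,.273804,.0699246],[-1.79e-4,-.273804,.961786,.373969],[0,0,0,1]])}
F=[(35,148,-90,30,8),(433,40,30,30,8),(583,497,30,-120,8),(177,193,-36,14,46),(303,160,0,14,46),(198,243,-36,0,46),(324,208,0,0,46),(375,198,14,0,46),(370,327,0,-34,46),(413,313,14,-34,46),(493,412,14,-82,15),(447,428,0,-82,15)]
def res(q):
    c,s=np.cos(q[2]),np.sin(q[2])
    return np.array([proj("w",(q[0]+(c*x-s*y)/1e3,q[1]+(s*x+c*y)/1e3,z/1e3),i)-(135+(u-1.5)/4,160+(v-1.5)/4) for u,v,x,y,z in F]).ravel()
r=least_squares(res,[.517,-.046,.23],x_scale=[.01,.01,.1]);print(r.x,np.degrees(r.x[2]),np.abs(res(r.x)).max());print(np.round(res(r.x).reshape(-1,2),1).tolist())
x,y,t=r.x;R=np.array([[np.cos(t),-np.sin(t)],[np.sin(t),np.cos(t)]])
np.save("nest.npy",r.x)
print("block seat",np.array([x,y])+R@[-.014,-.0375],"valve seat",np.array([x,y])+R@[-.011,-.025])
# block in w4 (bottom z ~ tcp-.0113)
s=manip.get_state();zt=s["ee_pos"][2]-.0113+.024
look("wrist","w5.png",(),(("block",zt),))
q=s["ee_rot"];print(s["ee_pos"])
E
```

```text
[ 0.51803981 -0.04222184  0.26020251] 14.90850571314597 1.9121389947468401
[[-1.9, -0.7], [-0.4, -0.6], [1.0, 1.7], [-1.0, -0.1], [0.8, -0.6], [-1.2, -0.2], [0.2, 0.1], [0.4, -0.7], [-0.4, -0.1], [1.5, 0.3], [0.6, 1.5], [0.7, 0.3]]
block seat [ 0.51415894 -0.08206138] valve seat [ 0.513842   -0.06921033]
block [285. 135. 358. 312.] 0.63 [array([522.1,   7.4]), array([28.5, 77.4]), np.float64(13.6)]
[ 0.52663992 -0.01015479  0.1678205 ]
```

drive_tool:
  plan:
    - {"x":-0.5,"y":-0.2,"z":0,"twist":-0.008,"gripper":0}
    - {"x":-0.9,"y":-0.34,"z":0.3,"twist":-0.008,"gripper":0}
    - {"x":-0.9,"y":-0.34,"z":0.8,"twist":-0.008,"gripper":0}
    - {"x":-0.9,"y":-0.34,"z":1.0,"twist":-0.008,"gripper":0}
    - {"x":-0.9,"y":-0.34,"z":1.0,"twist":-0.008,"gripper":0}

```text
clock: 6.28
ee_pos: [0.5137, -0.1057, 0.067]
ee_rot: [-0.003, 0.609, 0.793, -0.001]
force: [0.7, 0.4, -1.9]
finger_gap: 0.321
grasp_force: 30.5
```

```bash
cat >> h.py <<'E'
def rel(dz=0):
    s=manip.get_state();x,y,t=np.load("nest.npy");p=s["ee_pos"]-[x,y,.008]
    R=np.array([[np.cos(t),np.sin(t)],[-np.sin(t),np.cos(t)]]);q=s["ee_rot"]
    print("tcp in corner mm",np.round(np.r_[R@p[:2],p[2]]*1e3,1),"tool-nest yaw deg",round(float(np.degrees(2*np.arctan2(q[2],q[1])-t)-90),1),"F nest",np.round(np.r_[R@s["force"][:2],s["force"][2]],1),"gap mm",round(s["finger_gap"]*85.4,1),"grip",s["grasp_force"],s["clock"])
E
python3 - <<'E'
from h import *
import time
rel();i=cams.camera_info("wrist")
look("side","d6.png",(("corner",.008),("block_center",.045)))
look("scene","s6.png",(("corner",.008),("block_center",.045)))
z=.035+.0243-.0113 if 0 else manip.get_state()["ee_pos"][2]-.0113+.024
look("wrist","w6.png",(),(("block",z),))
rel()
E
```

```text
tcp in corner mm [-20.6 -60.2  59. ] tool-nest yaw deg 0.0 F nest [ 0.8  0.2 -1.9] gap mm 27.4 grip 30.463290810585022 6.275
block_center [352.7 235.1] 0.59 [0.4407 0.1526 0.045 ]
block_center [356.6 180.4] 0.56 [ 0.5244 -0.1378  0.045 ]
corner [346.1 240.4] 0.63 [ 0.5224 -0.0423  0.008 ]
block_center [357.  229.4] 0.63 [ 0.5353 -0.0603  0.045 ]
block [283. 134. 357. 310.] 0.75 [array([512. , -89.4]), array([28.1, 76.9]), np.float64(15.0)]
tcp in corner mm [-17.5 -62.1  62.9] tool-nest yaw deg 0.1 F nest [-0.4 -0.1 -1.9] gap mm 27.0 grip 30.47844886779785 6.675
```

View pics/w6.png

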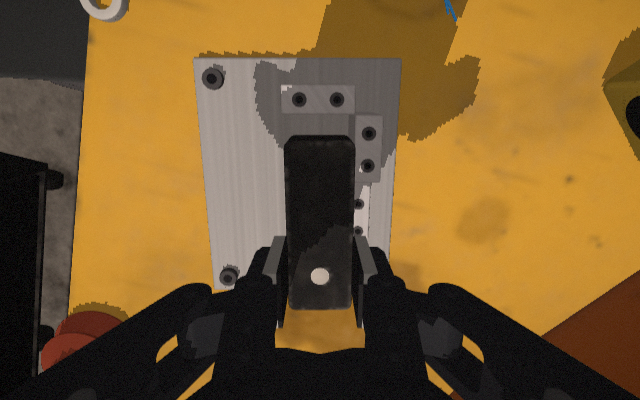

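The close view shows the block square with the nest, short of the corner by a few mm in x and y. I'll refit the corner from this view.

```bash
python3 - <<'E'
from h import *
from scipy.optimize import least_squares
i=cams.camera_info("wrist")
F=[(193,58.5,-90,30,8),(401,58.5,30,30,8),(281,86,-36,14,46),(355,85.5,0,14,46),(281,113,-36,0,46),(356,114,0,0,46),(382,115,14,0,46),(382,181,14,-34,46)]
def res(q):
    c,s=np.cos(q[2]),np.sin(q[2])
    return np.array([proj("w",(q[0]+(c*x-s*y)/1e3,q[1]+(s*x+c*y)/1e3,z/1e3),i)-(u,v) for u,v,x,y,z in F]).ravel()
r=least_squares(res,[.517,-.046,.23],x_scale=[.01,.01,.1]);print(r.x,np.degrees(r.x[2]));print(np.round(res(r.x).reshape(-1,2),1).tolist())
np.save("nest.npy",r.x);rel()
x,y,t=r.x;R=np.array([[np.cos(t),np.sin(t)],[-np.sin(t),np.cos(t)]])
z=manip.get_state()["ee_pos"][2]-.0113+.024
for r in finder.trace("block","wrist")[:1]:
    k=max(cv2.findContours(r["pixels"].astype(np.uint8),0,1)[0],key=len)[:,0]
    p=np.array([R@(onz("w",u,z,i)[:2]-[x,y]) for u in k],np.float32)*1e3;print(z,cv2.minAreaRect(p))
E
```

```text
[ 0.51735316 -0.04227109  0.26663804] 15.277234078718138
[[-1.9, -0.3], [1.5, -1.5], [-1.2, -1.2], [1.0, -1.1], [-0.1, 2.2], [-0.7, 0.8], [2.2, -0.3], [-0.9, 1.9]]
tcp in corner mm [-17.2 -62.2  62.9] tool-nest yaw deg -0.3 F nest [-0.4 -0.1 -1.9] gap mm 27.0 grip 30.47844886779785 6.675
0.08358641407172447 ((-17.82001495361328, -44.0780029296875), (76.9254379272461, 28.136066436767578), 89.69017028808594)
```

drive_tool:
  plan:
    - {"x":0,"y":-0.02,"z":0.2,"twist":0,"gripper":0}
    - {"x":0,"y":-0.02,"z":0.4,"twist":0,"gripper":0}
    - {"x":0,"y":-0.02,"z":0.5,"twist":0,"gripper":0}
    - {"x":0,"y":-0.02,"z":0.52,"twist":0,"gripper":0}
    - {"x":0,"y":-0.02,"z":0.52,"twist":0,"gripper":0}

```text
clock: 7.35
ee_pos: [0.5137, -0.1071, 0.0189]
ee_rot: [-0.001, 0.609, 0.793, -0.0]
force: [-3.0, 0.4, 6.4]
finger_gap: 0.32
grasp_force: 31.7
```

```bash
python3 -c "
from h import *
rel()"
```

```text
tcp in corner mm [-20.6 -61.6  10.9] tool-nest yaw deg -0.3 F nest [-2.8  1.2  6.4] gap mm 27.3 grip 31.736324429512024 7.35
```

drive_tool:
  plan:
    - {"x":0,"y":0.02,"z":-0.015,"twist":0,"gripper":0}
    - {"x":0,"y":0.04,"z":-0.015,"twist":0,"gripper":0}
    - {"x":0,"y":0.06,"z":-0.015,"twist":0,"gripper":0}
    - {"x":0,"y":0.08,"z":-0.015,"twist":0,"gripper":0}
    - {"x":0,"y":0.08,"z":-0.015,"twist":0,"gripper":0}

```text
clock: 7.98
ee_pos: [0.5203, -0.1056, 0.019]
ee_rot: [-0.002, 0.609, 0.793, -0.001]
force: [-3.8, -2.7, 2.0]
finger_gap: 0.315
grasp_force: 31.3
```

```bash
python3 -c "
from h import *
rel()"
```

```text
tcp in corner mm [-13.8 -61.8  11. ] tool-nest yaw deg -0.3 F nest [-4.4 -1.6  2. ] gap mm 26.9 grip 31.287102699279785 7.975
```

drive_tool:
  plan:
    - {"x":0.03,"y":0,"z":0,"twist":0,"gripper":0}
    - {"x":0.06,"y":0,"z":0,"twist":0,"gripper":0}
    - {"x":0.08,"y":0,"z":0,"twist":0,"gripper":0}
    - {"x":0.1,"y":0.01,"z":0,"twist":0,"gripper":0}
    - {"x":0.1,"y":0.01,"z":0,"twist":0,"gripper":0}

```text
clock: 8.6
ee_pos: [0.5184, -0.0981, 0.019]
ee_rot: [-0.0, 0.608, 0.794, -0.003]
force: [-6.2, -12.0, 1.8]
finger_gap: 0.316
grasp_force: 31.2
```

```bash
python3 -c "
from h import *
rel()
look('wrist','w7.png')
rel()
i=cams.camera_info('wrist');x,y,t=np.load('nest.npy');R=np.array([[np.cos(t),np.sin(t)],[-np.sin(t),np.cos(t)]])
for r in finder.trace('block','wrist')[:1]:
    k=max(cv2.findContours(r['pixels'].astype(np.uint8),0,1)[0],key=len)[:,0]
    p=np.array([R@(onz('w',u,.032,i)[:2]-[x,y]) for u in k],np.float32)*1e3;print(cv2.minAreaRect(p))
"
```

```text
tcp in corner mm [-13.7 -54.1  11. ] tool-nest yaw deg -0.2 F nest [-9.1 -9.9  1.8] gap mm 27.0 grip 31.187069714069366 8.6
tcp in corner mm [-13.7 -54.2  11. ] tool-nest yaw deg -0.2 F nest [-9.  -9.3  2.3] gap mm 27.5 grip 31.187968254089355 8.65
((-14.177495956420898, -38.220115661621094), (28.79115867614746, 73.17030334472656), 0.029167985543608665)
```

drive_tool:
  plan:
    - {"x":0,"y":0,"z":0,"twist":0,"gripper":50}
    - {"x":0,"y":0,"z":0,"twist":0,"gripper":50}
    - {"x":-0.02,"y":-0.02,"z":0,"twist":0,"gripper":50}
    - {"x":-0.02,"y":-0.02,"z":-0.3,"twist":0,"gripper":50}
    - {"x":-0.02,"y":-0.02,"z":-0.9,"twist":0,"gripper":50}

```text
clock: 9.32
ee_pos: [0.5163, -0.0968, 0.1075]
ee_rot: [-0.003, 0.609, 0.793, -0.001]
force: [0.7, -1.4, -0.2]
finger_gap: 0.586
grasp_force: 0.0
```

drive_tool:
  plan:
    - {"x":0,"y":0,"z":-0.6,"twist":0,"gripper":70}
    - {"x":0,"y":0,"z":-1.0,"twist":0,"gripper":70}
    - {"x":0,"y":0,"z":-1.0,"twist":0,"gripper":70}

```text
clock: 9.7
ee_pos: [0.5223, -0.0983, 0.2141]
ee_rot: [0.005, 0.609, 0.793, 0.002]
force: [0.2, 0.4, 0.1]
finger_gap: 0.821
grasp_force: 0.0
```

```bash
python3 -c "
from h import *
rel()
look('wrist','w8.png',(('corner',.008),('block_center',.02),('valve_center',.027)))
rel()
i=cams.camera_info('wrist');x,y,t=np.load('nest.npy');R=np.array([[np.cos(t),np.sin(t)],[-np.sin(t),np.cos(t)]])
for r in finder.trace('block','wrist')[:1]:
    k=max(cv2.findContours(r['pixels'].astype(np.uint8),0,1)[0],key=len)[:,0]
    p=np.array([R@(onz('w',u,.032,i)[:2]-[x,y]) for u in k],np.float32)*1e3;print(cv2.minAreaRect(p))
"
```

```text
tcp in corner mm [-10.  -55.4 206.1] tool-nest yaw deg -0.3 F nest [0.3 0.3 0.1] gap mm 70.1 grip 0.0 9.7
corner [329.3 115.2] 0.56 [ 0.5164 -0.0438  0.008 ]
block_center [311.8 148.9] 0.62 [ 0.5078 -0.0792  0.02  ]
valve_center [358.   0.] 0.85 [0.5137 0.057  0.027 ]
tcp in corner mm [-14.3 -53.  199.4] tool-nest yaw deg -0.3 F nest [-0.6  0.2 -0.6] gap mm 69.9 grip 0.0 9.9
((-20.302932739257812, -32.84688186645508), (28.288726806640625, 72.32583618164062), 0.21391427516937256)
```

View pics/w8.png

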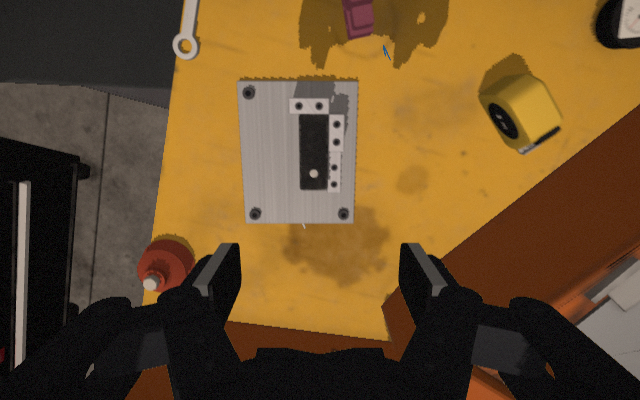

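The block lies at (313,152), tight against both stops, so it is home. Next I'll go over the valve.

drive_tool:
  plan:
    - {"x":0.5,"y":-0.06,"z":0,"twist":0,"gripper":70}
    - {"x":0.9,"y":-0.12,"z":0,"twist":0,"gripper":70}

```text
clock: 10.2
ee_pos: [0.4824, -0.0128, 0.2073]
ee_rot: [-0.002, 0.61, 0.793, -0.001]
force: [0.6, 0.9, -0.2]
finger_gap: 0.819
grasp_force: 0.0
```

drive_tool:
  plan:
    - {"x":0.5,"y":-0.06,"z":0,"twist":0.05,"gripper":70}
    - {"x":0.9,"y":-0.13,"z":0,"twist":0.1,"gripper":70}
    - {"x":0.9,"y":-0.13,"z":0,"twist":0.128,"gripper":70}
    - {"x":0.9,"y":-0.13,"z":0,"twist":0.128,"gripper":70}
    - {"x":0.9,"y":-0.13,"z":0,"twist":0.128,"gripper":70}

```text
clock: 10.82
ee_pos: [0.4481, 0.0695, 0.2084]
ee_rot: [-0.0, 0.755, 0.656, -0.001]
force: [0.2, -0.2, 0.1]
finger_gap: 0.819
grasp_force: 0.0
```

```bash
cat > fit.py <<'E'
from h import *
from scipy.optimize import minimize
B=[(-11,11,-25,25,0,22),(-11,11,-5,21,22,54),(-9,9,-20,-5,22,43)]
def fit(name,q0):
    cams.camera("wrist");i=cams.camera_info("wrist")
    a=save("wrist",name);i=cams.camera_info("wrist");s=manip.get_state();print("tcp",s["ee_pos"],s["ee_rot"])
    rs=finder.trace("valve","wrist")
    for r in rs: print(np.round(r["box"]),r["confidence"])
    m=min(rs,key=lambda r:np.hypot(*(np.array([(r["box"][0]+r["box"][2])/2,(r["box"][1]+r["box"][3])/2])-proj("w",(q0[0],q0[1],.03),i))))["pixels"]
    M=cv2.resize(m.astype(np.uint8)*255,None,fx=4,fy=4)>127
    def cost(q):
        im=np.zeros(M.shape,np.uint8);c,d=np.cos(q[2]),np.sin(q[2])
        for b in B:
            P=[proj("w",(q[0]+(c*x-d*y)/1e3,q[1]+(d*x+c*y)/1e3,z/1e3),i) for x in b[:2] for y in b[2:4] for z in b[4:]]
            cv2.fillConvexPoly(im,cv2.convexHull((np.array(P)*4+2).astype(np.int32)),1)
        im=im>0; return -(im&M).sum()/(im|M).sum()
    for f in(0,np.pi):
      best=min((minimize(cost,[q0[0],q0[1],y0+f],method="Nelder-Mead",options=dict(initial_simplex=np.array([q0[0],q0[1],y0+f])+np.array([[0,0,0],[.01,0,0],[0,.01,0],[0,0,.2]]),xatol=1e-4,fatol=1e-4)) for y0 in(-.3,0,.3)),key=lambda r:r.fun)
      print(best.x,np.degrees(best.x[2]),best.fun)
    b=np.round(rs[0]["box"]).astype(int)
    return a
E
python3 -c "
from fit import *
a=fit('w9.png',(.447,.115))
cv2.imwrite('pics/c9.png',cv2.resize(a[:,:,::-1],(800,500)))
"
```

```text
tcp [0.44836298 0.06930688 0.2088021 ] [-2.87953638e-04  7.55343429e-01  6.55328988e-01 -3.72721694e-04]
[297.  94. 325. 151.] 0.75
[368. 150. 415. 201.] 0.57
[361. 247. 398. 284.] 0.44
[ 0.44726406  0.11651734 -0.19772689] -11.328916378100462 -0.9561837455830389
[0.44747461 0.11712759 2.98882361] 171.24697871103106 -0.910711021751051
```

The silhouette fit (IoU 0.956) puts the valve at (0.4473, 0.1165), yaw -11.3°, with the coil towards +y. I'll descend onto the coil.

drive_tool:
  plan:
    - {"x":0.545,"y":-0.073,"z":0,"twist":0.018,"gripper":55}
    - {"x":0.545,"y":-0.073,"z":0.5,"twist":0.018,"gripper":55}
    - {"x":0.545,"y":-0.073,"z":0.9,"twist":0.018,"gripper":55}
    - {"x":0.545,"y":-0.073,"z":0.9,"twist":0.018,"gripper":55}
    - {"x":0.545,"y":-0.073,"z":0.9,"twist":0.018,"gripper":55}

```text
clock: 11.6
ee_pos: [0.4501, 0.1247, 0.1204]
ee_rot: [0.0, 0.774, 0.634, 0.001]
force: [0.7, -0.1, -0.0]
finger_gap: 0.644
grasp_force: 0.0
```

```bash
python3 -c "
from fit import *
fit('w10.png',(.4473,.1165))"
```

```text
tcp [0.45090212 0.1248301  0.12135096] [0.00101829 0.77367815 0.63357528 0.0018547 ]
[388. 226. 451. 285.] 0.82
[298. 168. 334. 243.] 0.58
[ 0.44696611  0.11635853 -0.19247093] -11.027772159959953 -0.9506753720493775
[0.44829043 0.12253479 2.95633267] 169.38538483353216 -0.8378371977358312
```

drive_tool:
  plan:
    - {"x":0,"y":-0.015,"z":0.5,"twist":0,"gripper":55}
    - {"x":0,"y":-0.015,"z":0.98,"twist":0,"gripper":55}
    - {"x":0,"y":-0.015,"z":0.98,"twist":0,"gripper":55}
    - {"x":0,"y":-0.015,"z":0.98,"twist":0,"gripper":0}
    - {"x":0,"y":-0.015,"z":0.98,"twist":0,"gripper":0}

```text
clock: 12.38
ee_pos: [0.4501, 0.1256, 0.024]
ee_rot: [0.001, 0.774, 0.634, 0.002]
force: [1.0, -0.6, -0.6]
finger_gap: 0.259
grasp_force: 30.5
```

drive_tool:
  plan:
    - {"x":0,"y":0,"z":0,"twist":0,"gripper":0}
    - {"x":0,"y":0,"z":0,"twist":0,"gripper":0}
    - {"x":0,"y":0,"z":0,"twist":0,"gripper":0}

```text
clock: 12.75
ee_pos: [0.4502, 0.1255, 0.0239]
ee_rot: [0.001, 0.773, 0.634, 0.002]
force: [-0.1, 0.6, 7.8]
finger_gap: 0.252
grasp_force: 31.6
```

drive_tool:
  plan:
    - {"x":0,"y":0,"z":-0.4,"twist":0,"gripper":0}
    - {"x":0,"y":0,"z":-1.0,"twist":0,"gripper":0}
    - {"x":-0.3,"y":0.15,"z":-1.0,"twist":0,"gripper":0}
    - {"x":-0.7,"y":0.35,"z":-1.0,"twist":0,"gripper":0}
    - {"x":-0.9,"y":0.47,"z":-1.0,"twist":0,"gripper":0}

```text
clock: 13.38
ee_pos: [0.4764, 0.026, 0.1226]
ee_rot: [0.001, 0.774, 0.633, 0.001]
force: [0.4, 0.2, -1.5]
finger_gap: 0.248
grasp_force: 30.5
```

drive_tool:
  plan:
    - {"x":-0.45,"y":0.25,"z":0,"twist":-0.05,"gripper":0}
    - {"x":-0.9,"y":0.46,"z":0,"twist":-0.1,"gripper":0}
    - {"x":-0.9,"y":0.46,"z":0,"twist":-0.147,"gripper":0}
    - {"x":-0.9,"y":0.46,"z":0,"twist":-0.147,"gripper":0}
    - {"x":-0.9,"y":0.46,"z":0,"twist":-0.147,"gripper":0}

```text
clock: 14.0
ee_pos: [0.5028, -0.0693, 0.1215]
ee_rot: [-0.0, 0.609, 0.794, 0.0]
force: [-0.5, -0.8, -2.0]
finger_gap: 0.258
grasp_force: 30.4
```

```bash
python3 -c "
from h import *
rel()
save('wrist','w11.png');rel()
for q in('valve','block'):
  for r in finder.trace(q,'wrist')[:2]: print(q,r['box'],r['confidence'])
"
```

```text
tcp in corner mm [-21.1 -22.2 113.5] tool-nest yaw deg -0.2 F nest [-0.6 -0.6 -2. ] gap mm 22.0 grip 30.412954688072205 14.0
tcp in corner mm [-21.  -22.1 113.5] tool-nest yaw deg -0.2 F nest [-0.1 -0.6 -2.1] gap mm 21.6 grip 30.412509441375732 14.05
valve [369.2, 0.0, 421.2, 70.5] 0.87
valve [544.0, 116.9, 640.0, 220.5] 0.64
block [311.6, 173.8, 349.4, 236.9] 0.69
```

View pics/w11.png

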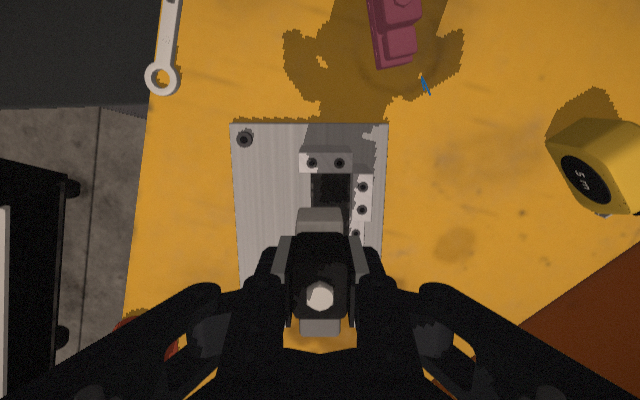

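The valve is square above the nest, and the block below is still against the stops at (330,190). I'll lower it.

drive_tool:
  plan:
    - {"x":-0.01,"y":0.03,"z":0.3,"twist":0,"gripper":0}
    - {"x":-0.01,"y":0.03,"z":0.5,"twist":0,"gripper":0}
    - {"x":-0.01,"y":0.03,"z":0.6,"twist":0,"gripper":0}
    - {"x":-0.01,"y":0.03,"z":0.64,"twist":0,"gripper":0}
    - {"x":-0.01,"y":0.03,"z":0.64,"twist":0,"gripper":0}

```text
clock: 14.78
ee_pos: [0.5067, -0.0699, 0.0576]
ee_rot: [0.0, 0.608, 0.794, 0.0]
force: [-0.8, -0.2, -1.8]
finger_gap: 0.252
grasp_force: 30.5
```

```bash
python3 -c "
from h import *
rel()"
```

```text
tcp in corner mm [-17.6 -23.8  49.6] tool-nest yaw deg -0.2 F nest [-0.8  0.  -1.8] gap mm 21.5 grip 30.451723337173462 14.775
```

drive_tool:
  plan:
    - {"x":0,"y":0,"z":0.02,"twist":0,"gripper":0}
    - {"x":0,"y":0,"z":0.02,"twist":0,"gripper":0}
    - {"x":0,"y":0.03,"z":0.02,"twist":0,"gripper":0}
    - {"x":0,"y":0.06,"z":0.02,"twist":0,"gripper":0}
    - {"x":0,"y":0.07,"z":0.02,"twist":0,"gripper":0}

```text
clock: 15.4
ee_pos: [0.5128, -0.0684, 0.056]
ee_rot: [-0.0, 0.608, 0.794, -0.001]
force: [-4.5, -1.1, 6.3]
finger_gap: 0.253
grasp_force: 31.6
```

```bash
python3 -c "
from h import *
rel()"
```

```text
tcp in corner mm [-11.2 -24.   48. ] tool-nest yaw deg -0.1 F nest [-4.7  0.1  6.3] gap mm 21.6 grip 31.563489139080048 15.4
```

drive_tool:
  plan:
    - {"x":0,"y":0.01,"z":-0.01,"twist":0,"gripper":0}
    - {"x":0.03,"y":0.01,"z":-0.01,"twist":0,"gripper":0}
    - {"x":0.06,"y":0.01,"z":-0.01,"twist":0,"gripper":0}
    - {"x":0.08,"y":0.01,"z":-0.01,"twist":0,"gripper":0}
    - {"x":0.08,"y":0.01,"z":-0.01,"twist":0,"gripper":0}

```text
clock: 16.02
ee_pos: [0.5116, -0.0605, 0.0561]
ee_rot: [0.0, 0.608, 0.794, -0.001]
force: [-2.2, -5.3, -0.8]
finger_gap: 0.252
grasp_force: 30.7
```

```bash
python3 -c "
from h import *
rel()"
```

```text
tcp in corner mm [-10.3 -16.1  48.1] tool-nest yaw deg -0.1 F nest [-3.5 -4.5 -0.8] gap mm 21.5 grip 30.653733909130096 16.025
```

drive_tool:
  plan:
    - {"x":0.01,"y":0.005,"z":0,"twist":0,"gripper":0}
    - {"x":0.01,"y":0.005,"z":0.002,"twist":0,"gripper":0}
    - {"x":0.01,"y":0.005,"z":0.002,"twist":0,"gripper":0}
    - {"x":0.01,"y":0.005,"z":0.002,"twist":0,"gripper":0}

```text
clock: 16.52
ee_pos: [0.5117, -0.0604, 0.0561]
ee_rot: [0.0, 0.607, 0.794, -0.001]
force: [-3.4, -8.8, 1.1]
finger_gap: 0.248
grasp_force: 30.9
```

```bash
python3 -c "
from h import *
rel()"
```

```text
tcp in corner mm [-10.3 -16.   48.1] tool-nest yaw deg -0.1 F nest [-5.6 -7.6  1.1] gap mm 21.2 grip 30.89773267507553 16.525
```

Both forces rose without the valve moving, so it bears on both stops (5.6 N and 7.6 N) and rests on the block. Handing in.

```bash
python3 -c "
from h import *
rel();print(ticket.close_job())"
```

```text
tcp in corner mm [-10.3 -16.   48.1] tool-nest yaw deg -0.1 F nest [-5.6 -7.6  1.1] gap mm 21.2 grip 30.89773267507553 16.525
the job is handed in; nothing more can be done
None
```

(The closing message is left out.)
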